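Set the bedside lamp for the evening and hold its stem out at the second stop

TASK

Get the bedside lamp ready for the evening: on its base press the red power key, then the yellow warm-light key, then the blue sleep-timer key, each fully down and let up again, one at a time. Then take the lamp's head between the fingers so that its orange release button is squeezed in, draw the telescopic stem straight up past its first stop to its second, where both sections are fully out, and finish there still holding the head up, because the stem's twist collar is not tightened yet and it sinks if let go. Do not shift or tip the other things on the nightstand.

Things in the scene. Friction and masses are not known exactly. Their poses are not given: they have to be found in the camera images.
- lamp: Heavy white lamp base, 210 (its x) x 140 (y) x 24 mm high; it stays put. Origin: centre of its underside, on the table; z up. A row of three keys across its near end (x = -75 mm), a flat grey charging disc in the middle, the upright stem at x = +65 mm, y = 0: an aluminium tube 38 mm across with a black collar 46 mm across, its top 145 mm above the table.
- key_power_top (a point): Centre of the top of the red power key, at (-75, +38, +32) mm from the lamp's origin: round, 22 mm across, its top 8 mm above the base when up. It moves straight down.
- key_warm_top (a point): Centre of the top of the yellow warm-light key, the middle one, at (-75, 0, +32) mm; same size.
- key_timer_top (a point): Centre of the top of the blue sleep-timer key at (-75, -38, +32) mm; same size.
- key_power (a joint): Travel of the red key in m: 0 up, 0.005 fully down. Springs back when let go; 1.5 N starts it, 4.5 N holds it fully down. It counts as pressed beyond 0.0035.
- key_warm (a joint): The same for the yellow key.
- key_timer (a joint): The same for the blue key.
- head_grip (a point): Middle of the lamp's head on the stem's axis, level with the release button; 169.5 mm above the table with the stem in. Axes as the lamp's. The head is a black block 36 (x) x 32 (y) x 48 mm high; its ribbed near face is at x = -18 mm, the button is on its far face. An LED bar 24 mm wide runs from it 220 mm along +y, 8 to 19 mm above this point.
- release_face (a point): Centre of the outer face of the orange release button, 20 mm wide (y) x 24 mm high, at x = +25 mm from head_grip when out; pressed towards the lamp's -x. With one finger on it and the other on the head's near face the grip is 43 mm across before and 38 mm after squeezing.
- release (a joint): Travel of the release button in m: 0 out, 0.005 fully in (about 6 N). A catch holds the head down on the collar until the button is more than 0.003 in; it springs out when let go. It need be pressed only while the head leaves the collar, but squeezing the head keeps it in.
- lamp_head (a joint): How far the head with the thin inner tube is drawn out of the middle tube, m: 0 in, 0.060 fully out (the first stop). This section comes first; it takes 2.5 to 4 N and falls back if let go.
- stem_mid (a joint): How far the 25 mm thick middle tube is drawn out of the outer tube, m: 0 in, 0.060 fully out (the second stop, a hard end). The head pulls it up after the first stop; 3 to 4 N more is felt there. From home to the second stop the head rises 120 mm in all.
- pill_dispenser: Bystander: round white pill dispenser with a turning tray and a flip cover, 114 mm across, 42 mm high. Origin: centre of its underside. Loose.
- cup: Bystander: white ceramic cup, 78 mm across, 85 mm high. Origin: centre of its underside. Loose.
- repellent: Bystander: white battery mosquito repellent, 50 x 66 mm, 112 mm high with its red toggle. Origin: centre of its underside. Loose.
- key_holder: Bystander: steel key ring holder, foot 94 mm across, post with a cross bar (along its y, 98 mm) with keys, 153 mm high. Origin: centre of its underside. Loose.
- tablet_box: Bystander: green plastic tablet box, 66 x 104 x 32 mm. Origin: centre of its underside. Loose.

How it is judged:
By the outcome, as a careful person would: the job done as asked, in the order asked, and still so for the second after the job is handed in, while the arm keeps its last pose, push and grip.
It also fails if it takes over 58 s, if anything falls off the work surface, if the arm or the gripper's body presses on something with over 40 N, if the wrist force passes 120 N, or if a joint passes its speed limit or range.

ROBOT

A 6-joint arm with a two-finger parallel gripper is mounted at the origin on the work surface. World frame = base frame: x ahead of the robot, y to its left, z up, the work surface at z = 0. Lengths are in mm, angles in rad, forces in N, time in s.
With the tool pointing down it reaches from about 300 to 775 mm from the base axis. Payload 14.6 kg.
Tool frame: the origin (TCP) lies on the mounting face of the last link; the fingertips stand 199 mm ahead of it and the grasp point (between the pads) lies 180 mm ahead of it; z points along the fingers, y is the line along which they close (so a half turn about z gives the same grasp; the last joint's range is limited). The gripper opens to 94 mm and grips with 3 to 60 N. Pads are 16 mm wide; open, the fingers measure 119 mm over their backs; the gripper's body (75 mm by 177 mm) begins 78 mm behind the grasp point.
Start: joints at [1.172, 0.3, 1.521, -0, 1.321, -0.067], TCP at [179.158, 519.994, 404.646] pointing down, gripper open.
Joint ranges: [-3.03, 3.03], [-0.79, 2.21], [0.23, 2.52], [-1.04, 4.18], [0, 3.07], [-2.55, 2.55]. Speed limits (rad/s): [2.22, 2.22, 2.57, 3.14, 3.14, 3.14].

INTERFACE

Orientations are given as [roll, pitch, yaw] about the fixed x, y, z axes, in that order (R = Rz(yaw) Ry(pitch) Rx(roll)).
In Python, from cell import manip gives the robot as it stands. The module is installed in compiled form; this text tells all that it offers.
- The arm moves only by the shell command python3 -m creep 'ROWS' [FORCE]. ROWS is a JSON object of lists of equal length, an entry for each row: "slide": the shift along the world's x, y, z in cm, a list of three; "turn": the turn about the world's z in rad; "claw": the opening, from 0 (shut) to 1 (fully open). A call has 1 to 8 rows; each row shifts and turns the commanded pose from where the row before left it; what a row does not reach is not made up. A row lasts 1/8 s, in which the tool goes at most 62.5 mm and 10.7 degrees, less where a joint would pass 70% of its speed; a pose out of reach is approached as far as the arm can. A call with a gripper value outside its range is refused whole. The fingers move at their own pace and stop on an object; FORCE is the grip in N (left out, the last holds). Time passes only in rows, so rows that do not move let the fingers close. It gives the time, the measured TCP pose, the force, the opening and the grip force at its end, in the units of the state.
- manip.read_state(): the state, without advancing time (a new reading comes with each control period).
- manip.camera(name): name is "side" or "top" or "wrist"; returns (picture, depth): 420x560x3 uint8, red, green, blue; 420x560 float32, mm along the optical axis (not along the pixel's ray), 0 where there is no reading.
- manip.calibration(name): a dict with "intrinsics" (3x3 intrinsics, pixels), "pose" (4x4, takes a point from camera to world coordinates). Camera axes: x right, y up, looking along -z (the intrinsics and any distortion apply to the point x, -y, -z); pixel columns grow to the right and rows downward; lengths in mm; the calibration is good to about 2 mm. A picture is of the moment at which its call begins: read the wrist's pose just before it. calibration takes no time and is no camera call; for the wrist camera it gives the pose at the moment of the call.
- manip.sign_off(): hands the job in; it is judged then, once.
Trained networks look in the newest picture that a camera, given by its name, has taken for a name from the list of things; names that differ only in an ending like _2 or _b are one class to them, and where a whole thing is asked for, a point or a joint stands for the part that bears it (a point fixed in the world has none). Each returns a list of dicts, best first, with "score" (0 to 1); they miss things now and then, are a little off and sometimes report something else, mostly with a low value. They report only what shows in the picture. A call takes as long as a camera call.
- manip.cut_out(query, camera): "mask" (420x560 bool, what is visible of it) and "position" ([column, row] in pixels, amid what is visible of it).
The state is a dict: "clock": time; "joints": joint angles; "qd": joint speeds; "effort": joint torques, N m; "eef_pos": TCP position; "eef_rot": TCP orientation; "wrist_force": force on the tool from outside, world axes, zero at the start; "moment": the same for the moment, N m; "finger_gap": finger opening in mm; "finger_force": force on a finger pad.
Only numpy, scipy, OpenCV 4.12 (cv2) and the standard library are available. Lean on these libraries where they do the work, as an engineer would, in place of code of your own. Each camera call takes 0.05 s, during which the arm holds its last target. There are 200 camera calls.

## Working session

There is one attempt and no reset: what is moved stays moved. The work goes in short steps, Python scripts to look and compute and a shell command to move; the robot and the scene stay as the last step left them, time stands still between calls to the robot, and variables do not carry over. Pictures are saved under pics/ and viewed, at most 10 in all, crops included, and the job is handed in when it is done.

```bash
mkdir -p pics; cat > h.py <<'E'
import numpy as np, cv2
from cell import manip
def cam(n):
    c=manip.calibration(n); p,d=manip.camera(n); return p,d,np.array(c["intrinsics"]),np.array(c["pose"])
def world(d,K,T,mask):
    v,u=np.nonzero(mask&(d>0)); z=d[v,u]
    P=np.c_[(u-K[0,2])/K[0,0]*z,-(v-K[1,2])/K[1,1]*z,-z]
    return P@T[:3,:3].T+T[:3,3]
E
python3 - <<'E'
from h import *
s=manip.read_state(); print(s)
for n in("top","side"):
    p,d,K,T=cam(n); cv2.imwrite(f"pics/{n}0.png",p[:,:,::-1]); print(n,T.round(2).tolist(),{k:v for k,v in manip.calibration(n).items() if k not in("pose","intrinsics")})
    for q in["lamp","key_power_top","key_warm_top","key_timer_top","head_grip","release_face","pill_dispenser","cup","repellent","key_holder","tablet_box"]:
        for r in manip.cut_out(q,n)[:2]:
            w=world(d,K,T,r["mask"])
            print(q,round(r["score"],2),np.round(r["position"]),r["mask"].sum(),len(w) and (np.median(w,0).round(1),np.percentile(w,2,0).round(0),np.percentile(w,98,0).round(0)))
E
```

```text
{'clock': 0.0, 'joints': array([ 1.17239937e+00,  3.00456335e-01,  1.52156815e+00,  2.22559614e-05,
        1.32071503e+00, -6.65924904e-02]), 'qd': array([-3.56997227e-04, -1.99887836e-05, -1.02265707e-03, -4.13167793e-04,
        4.33189831e-05,  1.01453133e-03]), 'effort': array([-4.54082314e-03, -5.31827080e+01, -3.52723968e+01,  7.06325099e-02,
        2.46755633e-02, -4.32681884e-05]), 'eef_pos': array([179.14666537, 519.9707894 , 404.09977399]), 'eef_rot': array([-3.14044977e+00, -9.78251714e-05,  2.80978261e+00]), 'wrist_force': array([-0.81944082, -0.353776  , -1.20512243]), 'moment': array([0.03448719, 0.03424397, 0.02554438]), 'finger_force': 0.0, 'finger_gap': 94.2758390386392}
top [[0.02, 0.99, -0.15, 432.74], [-1.0, 0.02, 0.01, 6.37], [0.01, 0.15, 0.99, 1396.77], [0.0, 0.0, 0.0, 1.0]] {}
lamp 0.6 [252. 230.] 4610 (array([581.4,  52.9,  25.2]), array([468., -34.,  16.]), array([668., 250., 193.]))
key_power_top 0.4 [246. 265.] 50 (array([486.5,  61. ,  31.2]), array([478.,  50.,  24.]), array([497.,  69.,  37.]))
key_power_top 0.22 [276. 260.] 32 (array([505.2, -13.2,  3
[... 1838 characters left out ...]
pill_dispenser 0.44 [238. 179.] 508 (array([632.8, 351.5,  61.1]), array([603., 337.,   5.]), array([671., 411.,  88.]))
cup 0.68 [240. 182.] 526 (array([631.9, 351.8,  58.6]), array([603., 337.,   3.]), array([671., 411.,  87.]))
cup 0.23 [273. 173.] 559 (array([610.9,  90. , 188.3]), array([569.,  35., 155.]), array([644., 255., 196.]))
repellent 0.89 [189. 187.] 572 (array([455.6, 406.8,  61.2]), array([427., 396.,  11.]), array([495., 436.,  99.]))
key_holder 0.74 [406. 322.] 1759 (array([ 638.1, -418.6,   10. ]), array([ 598., -458.,    1.]), array([ 759., -353.,  146.]))
tablet_box 0.81 [332. 220.] 616 (array([767.7,   6.8,  31.5]), array([744., -30.,   2.]), array([808.,  72.,  36.]))
```

View pics/top0.png

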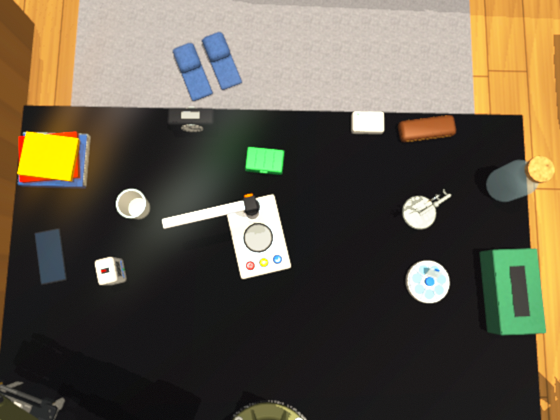

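View pics/side0.png

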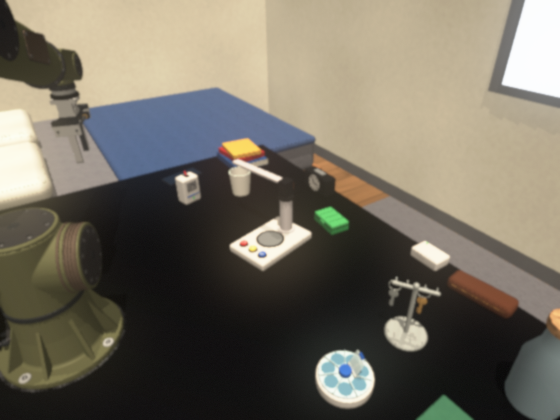

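The top picture shows the lamp at about (258,237). The red, yellow and blue keys are at (250,266), (264,262) and (277,259), and the head is at (251,204) with its bar pointing left. The side picture agrees, and nothing stands near the lamp. Lamp yaw is about 0.24, so I'll go above the keys with the fingers along the lamp's x.

```bash
python3 -m creep '{"slide":[[2.5,-4.2,0],[2.5,-4.2,0],[2.5,-4.2,0],[2.5,-4.2,0],[2.5,-4.2,0],[2.5,-4.2,0],[2.5,-4.2,0],[2.5,-4.2,0]],"turn":[-0.125,-0.125,-0.125,-0.125,-0.125,-0.125,-0.125,-0.125],"claw":[1,1,1,1,1,1,1,1]}' 20
python3 -m creep '{"slide":[[2.5,-4,0],[2.5,-4,0],[2,-4,0],[0,-3,0],[0,0,0],[0,0,0]],"turn":[0,0,0,0,0,0],"claw":[1,1,1,1,1,1]}'
cat > w.py <<'E'
from h import *
import sys
s=manip.read_state(); print(s["clock"],s["eef_pos"].round(1),s["eef_rot"].round(3),s["wrist_force"].round(1))
p,d,K,T=cam("wrist"); cv2.imwrite(f"pics/{sys.argv[1]}.png",p[:,:,::-1])
for q in sys.argv[2:]:
    for r in manip.cut_out(q,"wrist")[:2]:
        w=world(d,K,T,r["mask"])
        if len(w): print(q,round(r["score"],2),np.round(r["position"]),r["mask"].sum(),np.median(w,0).round(1),np.percentile(w,2,0).round(0),np.percentile(w,98,0).round(0))
hsv=cv2.cvtColor(p,cv2.COLOR_RGB2HSV)
for n,lo,hi in(("red",(0,150,90),(6,255,255)),("red2",(172,150,90),(180,255,255)),("orange",(8,150,90),(18,255,255)),("yellow",(22,150,90),(33,255,255)),("blue",(100,120,60),(125,255,255))):
    m=cv2.inRange(hsv,lo,hi); k,l,st,c=cv2.connectedComponentsWithStats(m)
    for i in range(1,k):
        if st[i,4]>80:
            w=world(d,K,T,l==i)
            if len(w): print(n,st[i,4],c[i].round(0),np.median(w,0).round(1),((np.percentile(w,1,0)+np.percentile(w,99,0))/2).round(1))
E
python3 w.py w0 key_power_top key_warm_top key_timer_top lamp
```

```text
clock: 2.2
eef_pos: [379.7, 182.5, 404.9]
eef_rot: [3.141, -0.0, 1.806]
wrist_force: [0.8, 1.9, 0.7]
finger_gap: 94.0
finger_force: 0.0
clock: 2.95
eef_pos: [449.1, 34.4, 404.7]
eef_rot: [3.141, -0.0, 1.81]
wrist_force: [0.4, -0.2, -0.3]
finger_gap: 93.9
finger_force: 0.0
2.95 [449.1  34.4 404.7] [ 3.141 -0.     1.81 ] [ 0.4 -0.2 -0.3]
key_power_top 0.52 [313. 188.] 308 [484.4  57.2  32.6] [475.  46.  25.] [494.  67.  34.]
key_warm_top 0.8 [315. 218.] 271 [492.7  20.4  32.6] [484.  10.  27.] [503.  30.  34.]
key_timer_top 0.57 [311. 253.] 309 [502.7 -15.7  32.6] [493. -30.  25.] [513.  -6.  34.]
lamp 0.82 [412. 216.] 26674 [596.5  61.1  25.7] [464. -33.  19.] [659. 143. 191.]
red 195 [314. 186.] [483.6  58.2  32.4] [484.3  57.3  29.6]
yellow 163 [313. 217.] [493.4  23.1  32.3] [493.5  20.7  29.7]
blue 212 [313. 248.] [503.2 -14.1  32.6] [502.6 -15.9  30. ]
```

View pics/w0.png

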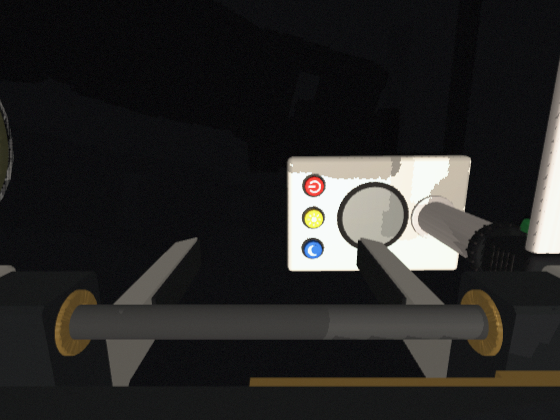

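The wrist view shows red, yellow and blue keys at pixels (314,186), (313,217) and (313,248). In the world red is at (484.2, 57.5), yellow at (493.2, 21) and blue at (502.7, -15.6), with tops at z≈32. I'll press with the fingers shut.

```bash
python3 -m creep '{"slide":[[1.2,0.8,-4],[1.2,0.8,-4],[1.1,0.7,-4],[0,0,-2.5],[0,0,0],[0,0,0],[0,0,0],[0,0,0]],"turn":[0.01,0,0,0,0,0,0,0],"claw":[0,0,0,0,0,0,0,0]}'
python3 -m creep '{"slide":[[0,0,-1],[0,0,-1],[0,0,-0.5],[0,0,0]],"turn":[0,0,0,0],"claw":[0,0,0,0]}'
```

```text
clock: 4.2
eef_pos: [484.2, 57.0, 260.5]
eef_rot: [3.14, 0.0, 1.82]
wrist_force: [0.2, 0.4, -0.6]
finger_gap: 17.2
finger_force: 0.0
clock: 4.7
eef_pos: [484.1, 57.0, 234.1]
eef_rot: [-3.141, -0.0, 1.82]
wrist_force: [-0.7, -0.3, 0.5]
finger_gap: 0.3
finger_force: 0.0
```

```bash
python3 -m creep '{"slide":[[0,0,-0.4],[0,0,-0.2],[0,0,0],[0,0,0]],"turn":[0,0,0,0],"claw":[0,0,0,0]}'
python3 -m creep '{"slide":[[0,0,-0.1],[0,0,-0.1],[0,0,0],[0,0,0]],"turn":[0,0,0,0],"claw":[0,0,0,0]}'
```

```text
clock: 5.2
eef_pos: [484.3, 57.0, 228.9]
eef_rot: [3.141, 0.0, 1.82]
wrist_force: [1.7, -0.2, 3.3]
finger_gap: 0.2
finger_force: 1.4
clock: 5.7
eef_pos: [484.3, 57.0, 226.8]
eef_rot: [3.141, 0.0, 1.82]
wrist_force: [3.0, 0.2, 3.5]
finger_gap: 0.4
finger_force: 2.0
```

```bash
python3 -m creep '{"slide":[[0,0,-0.1],[0,0,-0.1],[0,0,0],[0,0,0]],"turn":[0,0,0,0],"claw":[0,0,0,0]}'
```

```text
clock: 6.2
eef_pos: [484.4, 57.0, 226.0]
eef_rot: [3.141, 0.0, 1.82]
wrist_force: [-5.6, 1.3, 25.0]
finger_gap: 0.4
finger_force: 12.6
```

```bash
python3 -m creep '{"slide":[[0,0,1],[0,0,2],[0,0,0],[0.9,-3.65,0],[0,0,0],[0,0,-1.5],[0,0,-0.5],[0,0,0]],"turn":[0,0,0,0,0,0,0,0],"claw":[0,0,0,0,0,0,0,0]}'
python3 -m creep '{"slide":[[0,0,-0.3],[0,0,-0.3],[0,0,-0.2],[0,0,-0.1],[0,0,0],[0,0,0]],"turn":[0,0,0,0,0,0],"claw":[0,0,0,0,0,0]}'
```

```text
clock: 7.2
eef_pos: [492.9, 21.0, 233.8]
eef_rot: [-3.14, -0.0, 1.82]
wrist_force: [-0.4, 0.1, 0.8]
finger_gap: 0.2
finger_force: 0.0
clock: 7.95
eef_pos: [493.3, 20.6, 226.3]
eef_rot: [3.141, -0.0, 1.82]
wrist_force: [-3.0, 3.2, 10.7]
finger_gap: 0.6
finger_force: 5.7
```

Bottomed (10.7 N, more than the 4.5 N needed). Adding 0.5 mm to be sure, then the blue key.

```bash
python3 -m creep '{"slide":[[0,0,-0.05],[0,0,0],[0,0,1],[0,0,2.05],[0,0,0],[0.95,-3.65,0],[0,0,0],[0,0,-1.5]],"turn":[0,0,0,0,0,0,0,0],"claw":[0,0,0,0,0,0,0,0]}'
python3 -m creep '{"slide":[[0,0,-0.6],[0,0,-0.3],[0,0,-0.3],[0,0,-0.2],[0,0,-0.15],[0,0,0],[0,0,0]],"turn":[0,0,0,0,0,0,0],"claw":[0,0,0,0,0,0,0]}'
```

```text
clock: 8.95
eef_pos: [502.6, -15.8, 240.1]
eef_rot: [3.141, 0.0, 1.819]
wrist_force: [0.0, 0.1, 0.2]
finger_gap: 0.6
finger_force: 0.0
clock: 9.82
eef_pos: [502.7, -15.8, 226.2]
eef_rot: [3.141, -0.0, 1.82]
wrist_force: [-8.2, 3.5, 17.5]
finger_gap: 0.4
finger_force: 8.8
```

```bash
python3 -m creep '{"slide":[[0,0,1],[0,0,4.5],[0,0,5.5],[0,0,5.5],[0,0,5],[0,0,0],[0,0,0]],"turn":[0,0,0,0,0,0,0],"claw":[0,0,0,0.5,1,1,1]}'
python3 -m creep '{"slide":[[4,0.5,0],[4,0.5,0],[3.5,0.5,0],[0,0,0],[0,0,0],[0,0,0]],"turn":[0,0,0,0,0,0],"claw":[1,1,1,1,1,1]}'
python3 w.py w1 head_grip release_face lamp
```

```text
clock: 10.7
eef_pos: [502.5, -16.0, 439.3]
eef_rot: [-3.141, -0.0, 1.82]
wrist_force: [-0.3, -0.1, -0.3]
finger_gap: 37.1
finger_force: 0.0
clock: 11.45
eef_pos: [617.1, -1.1, 440.1]
eef_rot: [-3.141, -0.0, 1.82]
wrist_force: [-0.0, 0.0, 0.2]
finger_gap: 93.7
finger_force: 0.0
11.45 [617.1  -1.1 440.1] [-3.141 -0.     1.82 ] [-0.   0.   0.2]
head_grip 0.87 [315. 102.] 7411 [618.1  93.2 189.1] [597.  41. 181.] [650. 153. 195.]
head_grip 0.46 [186. 151.] 232 [495.2  21.2  32.8] [486.  12.  29.] [504.  30.  35.]
release_face 0.57 [343. 159.] 174 [651.2  59.5 182. ] [648.  51. 180.] [655.  69. 184.]
lamp 0.74 [262. 139.] 22905 [586.6  56.1  25.9] [468. -34.  23.] [655. 148. 195.]
lamp 0.31 [315. 105.] 7447 [618.1  93.2 189.1] [597.  40. 180.] [651. 153. 195.]
red 200 [183. 118.] [485.6  58.5  32.6] [483.9  57.7  29.5]
orange 197 [343. 160.] [650.9  60.  182.1] [664.4  62.   96.4]
yellow 87 [186. 150.] [496.7  24.   32. ] [494.1  20.6  29.6]
blue 199 [188. 181.] [505.4 -14.6  32.7] [502.5 -16.2  29.6]
```

View pics/w1.png

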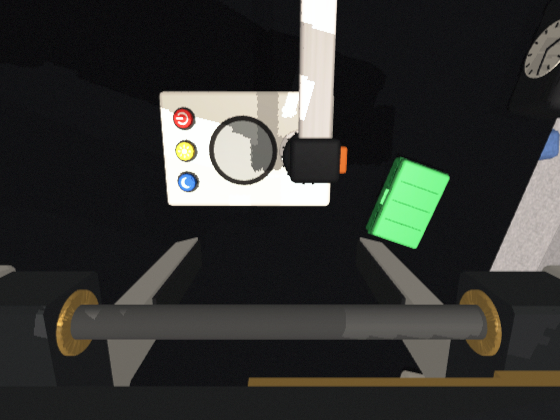

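The wrist view shows the head at (315,160) and the orange button on its far side at (343,160). The head axis comes out at about (629.7, 55), which matches the value from the keys. I'll descend over the head and squeeze.

```bash
python3 -m creep '{"slide":[[0.65,2.8,0],[0.7,2.85,0],[0,0,0],[0,0,-4],[0,0,-4],[0,0,-0.9],[0,0,0],[0,0,0]],"turn":[0,0,0,0,0,0,0,0],"claw":[1,1,1,1,1,1,1,1]}'
python3 -m creep '{"slide":[[0,0,0],[0,0,0],[0,0,0],[0,0,0],[0,0,0],[0,0,0],[0,0,0],[0,0,0]],"turn":[0,0,0,0,0,0,0,0],"claw":[0.6,0.5,0.45,0.4,0.35,0.3,0.3,0.3]}' 25
```

```text
clock: 12.65
eef_pos: [631.3, 55.3, 353.1]
eef_rot: [3.139, 0.001, 1.82]
wrist_force: [0.2, -0.6, -0.2]
finger_gap: 93.9
finger_force: 0.0
clock: 13.65
eef_pos: [630.9, 55.4, 351.1]
eef_rot: [-3.14, -0.0, 1.82]
wrist_force: [-5.0, -1.9, 2.8]
finger_gap: 37.5
finger_force: 25.0
```

Gap 38 mm at 25 N, so the button is in. Now drawing it up.

```bash
python3 -m creep '{"slide":[[0,0,0],[0,0,0.3],[0,0,0.5],[0,0,0.7],[0,0,0.7],[0,0,0.7],[0,0,0],[0,0,0]],"turn":[0,0,0,0,0,0,0,0],"claw":[0.3,0.3,0.3,0.3,0.3,0.3,0.3,0.3]}' 30
python3 -m creep '{"slide":[[0,0,0.7],[0,0,0.7],[0,0,0.7],[0,0,0.7],[0,0,0],[0,0,0]],"turn":[0,0,0,0,0,0],"claw":[0.3,0.3,0.3,0.3,0.3,0.3]}'
```

```text
clock: 14.65
eef_pos: [631.0, 55.4, 380.4]
eef_rot: [-3.14, -0.0, 1.82]
wrist_force: [-6.5, -1.5, -1.2]
finger_gap: 37.4
finger_force: 30.0
clock: 15.4
eef_pos: [631.0, 55.5, 408.7]
eef_rot: [-3.141, -0.0, 1.82]
wrist_force: [-6.8, -1.3, -1.4]
finger_gap: 37.3
finger_force: 30.0
```

```bash
python3 w.py w2 release_face head_grip | head -4
```

```text
15.4 [631.   55.5 408.7] [-3.141 -0.     1.82 ] [-6.8 -1.3 -1.4]
head_grip 0.79 [277. 160.] 17841 [615.  110.6 246.5] [594.  47. 243.] [643. 170. 252.]
red 218 [154. 164.] [486.2  58.5  32.5] [484.5  57.5  30.2]
yellow 201 [157. 196.] [496.1  23.   32.4] [493.   20.9  30. ]
```

View pics/w2.png

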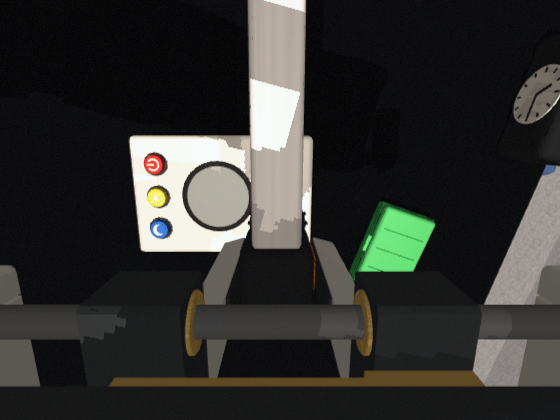

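The head (277,250) is between the fingers with the button in. The bar has risen 57 mm along with the tool. Continuing to the second stop.

```bash
python3 -m creep '{"slide":[[0,0,0.5],[0,0,0.7],[0,0,0.7],[0,0,0.7],[0,0,0.7],[0,0,0.7],[0,0,0],[0,0,0]],"turn":[0,0,0,0,0,0,0,0],"claw":[0.3,0.3,0.3,0.3,0.3,0.3,0.3,0.3]}'
python3 -m creep '{"slide":[[0,0,0.7],[0,0,0.7],[0,0,0.5],[0,0,0.2],[0,0,0],[0,0,0]],"turn":[0,0,0,0,0,0],"claw":[0.3,0.3,0.3,0.3,0.3,0.3]}'
```

```text
clock: 16.55
eef_pos: [630.9, 55.5, 448.8]
eef_rot: [-3.141, -0.0, 1.82]
wrist_force: [-7.0, -1.1, -0.7]
finger_gap: 37.5
finger_force: 30.0
clock: 17.3
eef_pos: [630.9, 55.5, 469.7]
eef_rot: [-3.141, -0.0, 1.82]
wrist_force: [-6.7, -1.1, -2.9]
finger_gap: 37.5
finger_force: 30.0
```

```bash
python3 -m creep '{"slide":[[0,0,0.1],[0,0,0],[0,0,0.1],[0,0,0],[0,0,0]],"turn":[0,0,0,0,0],"claw":[0.3,0.3,0.3,0.3,0.3]}'
python3 w.py w3 head_grip | head -3
python3 - <<'E'
from h import *
p,d,K,T=cam("side"); cv2.imwrite("pics/side1.png",cv2.resize(p[100:280,180:420,::-1],None,fx=3,fy=3))
E
```

```text
clock: 17.92
eef_pos: [631.0, 55.5, 471.2]
eef_rot: [-3.14, -0.0, 1.82]
wrist_force: [-6.1, -1.3, -6.4]
finger_gap: 37.6
finger_force: 30.0
17.925 [631.   55.5 471.2] [-3.14 -0.    1.82] [-6.1 -1.3 -6.4]
head_grip 0.87 [275. 160.] 17827 [615.  110.5 308.9] [594.  47. 305.] [643. 170. 315.]
red 148 [173. 160.] [486.8  58.8  32.4] [484.6  57.6  29.9]
```

View pics/side1.png

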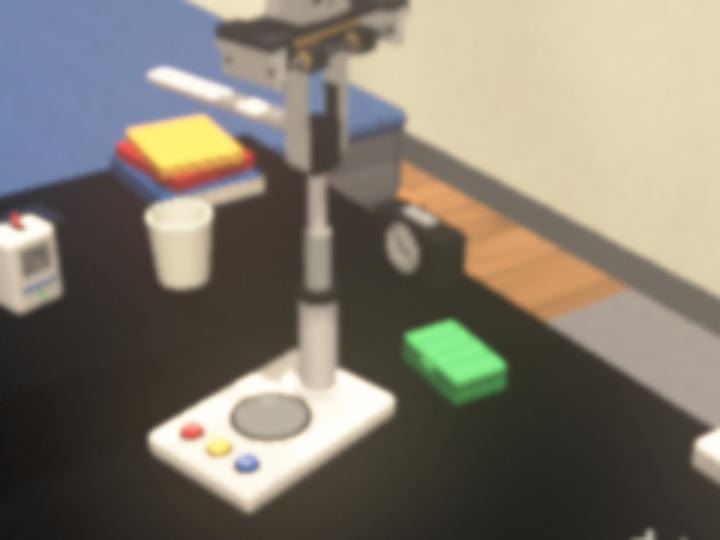

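The side view shows both sections out, with the head between the fingers at (315,140) and the neighbours undisturbed. One more millimetre should confirm the hard stop.

```bash
python3 -m creep '{"slide":[[0,0,0.1],[0,0,0],[0,0,0],[0,0,0]],"turn":[0,0,0,0],"claw":[0.3,0.3,0.3,0.3]}'
```

```text
clock: 18.58
eef_pos: [631.2, 55.5, 471.2]
eef_rot: [-3.139, -0.0, 1.82]
wrist_force: [-4.7, -1.4, -12.3]
finger_gap: 37.2
finger_force: 30.0
```

```bash
python3 -c "
from cell import manip
s=manip.read_state();print(s['clock'],s['eef_pos'],s['wrist_force'],s['finger_gap']);print(manip.sign_off())"
```

```text
18.575 [631.21460625  55.46631279 471.24026234] [ -4.69153735  -1.44273122 -12.31714649] 37.220380210543404
the job is handed in; nothing more can be done
None
```

I pressed the red, yellow and blue keys fully down in that order and let each up, then drew the lamp's head up about 120 mm to its second stop; I handed the job in at 18.6 s with the gripper still holding it and the things around the lamp undisturbed in the last picture.

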